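# Clamp a fingerboard with the cam and prick-mark it with the two-stage punch

### The job

Snug the loose fingerboard up against the sprung fence pad of the marking jig by turning the cam lever just far enough: past the gap until the pad has given about 4 mm (1 mm at least), and never more than 7 mm, or the edge is bruised. With the board clamped, press the punch's round wooden plunger straight down through its soft first stop and on to the bottom of the stiffer second stop, hold it there for a moment, then let it spring all the way back up. Leave the board clamped and do not disturb the countersink bit, pickguard and dividers lying around the jig.

Things in the scene. Friction and masses are not known exactly. Their poses are not given: they have to be found in the camera images.
- jig: Marking jig fixed to the bench. Brown wooden bed 250 x 260 x 20 mm; origin on the bench surface (bed spans x -135 to 115, y -130 to 130 mm); z up, x points from the cam side to the fence side. A black C-frame (post 30 mm square at x 85, y 95 mm, 125 mm high) carries the punch head, a black cylinder 48 mm across over x 0, y +75 mm, top 125 mm above the bench.
- cam_pivot (a point): Point on the vertical pivot axis of the cam, at jig x -90, y 0 mm, 80 mm above the bench (the same height as lever_grip).
- lever_grip (a point): Centre of the upright dark wooden handle at the end of the cam lever: a round post 24 mm in diameter, 55 to 105 mm above the bench, 110 mm from the pivot axis; this point is 80 mm above the bench. The lever bar (18 mm wide, 45 to 55 mm above the bench) lies below it and swings over the board.
- cam (a joint): Cam lever angle q, 0 to 1.3 rad, growing counter-clockwise seen from above (handle moves towards jig +x); starts at 0 to 0.1. The handle is at direction -120 degrees + q from the pivot (0 = jig +x, counter-clockwise positive). The caul advances 18 mm per rad. The lever stays where left and can be turned back; about 3 N at the handle turns it, up to 5 N with the pad pressed.
- caul_face (a point): Centre of the working face of the pale pine caul, the 20 x 90 x 22 mm moving jaw driven by the cam; 30 mm above the bench; at cam angle 0 it is at jig x -38 mm and it moves along jig +x.
- board_centre (a point): Centre of the loose dark wenge fingerboard, 50 mm (jig x) x 190 mm (jig y) x 8 mm thick, lying on the bed (its top 28 mm above the bench) between caul and pad; mass about 75 g. It slides on the bed when the caul pushes it.
- pad_face (a point): Centre of the working face of the aluminium fence pad (10 x 110 x 22 mm), 30 mm above the bench, facing the caul. The fence behind it has been set at a different place each time, so at cam angle 0 the distance from caul_face to pad_face exceeds the board's 50 mm by 6 to 14 mm in all: that is the gap to take up.
- pad (a joint): How far the fence pad has been pushed back towards jig +x against its springs, m: 0 when free, 0.012 against the fence block; 1.5 N per mm. It gives only when the board is squeezed: 0.001 to 0.007 is snug, 0.004 ideal.
- plunger_top (a point): Centre of the flat top of the round wooden plunger knob (44 mm in diameter, 22 mm tall; flat part of the top 34 mm across) at jig x 0, y +75 mm; 173 mm above the bench at rest, so 151 mm when fully pressed. It moves straight down.
- plunger (a joint): First-stage travel of the plunger into its steel sleeve, m: 0 up, 0.012 at the soft first stop (knob resting on the sleeve). A soft spring: about 2 N at the start, 5 N at the first stop.
- sleeve (a joint): Second-stage travel of the sleeve, with the plunger, into the punch head, m: 0 up, 0.010 at the second, hard stop. Stiff preloaded spring: starts to move at about 8 N and needs about 13 N at the bottom. Both springs return by themselves when let go.
- countersink: Steel countersink bit, 90 mm long, 18 mm thick, loose on the bench beside the jig; leave alone. Origin under its middle, x along it.
- pickguard: Flat tortoise-coloured celluloid pickguard, about 160 x 60 x 4 mm, loose on the bench beside the jig; leave alone. Origin under its middle, x along it.
- dividers: Pair of brass dividers with steel points lying flat, about 180 x 55 mm, 12 mm high, loose on the bench beside the jig; leave alone. Origin under its middle, x along it.
Not all that is in view belongs to the job. What is shaped like the part that bears board_centre but blue or red is not meant.

How it is judged (in metres and radians):
On the way, in this order (a step that is already met when the one before it is completed fails the run):
1. the cam has taken up the gap and the fence pad has given 1 to 7 mm (value of joint pad between 0.001 and 0.007 m), for 0.3 s.
2. the plunger is through the first stop and down at the second stop (sleeve in by 8 mm or more of its 10) (all of step 1 and value of joint plunger above 0.01 m and value of joint sleeve above 0.008 m), for 0.3 s.
At the end, for the whole second after the job is handed in: The fingerboard lies flat on the bed, at rest, clamped between caul and pad with the pad pushed back 1 to 7 mm; the plunger is back up (within 2 mm) and the sleeve is back up (within 1.5 mm) (all of step 1 and value of joint plunger below 0.002 m and value of joint sleeve below 0.0015 m and linear speed of fingerboard below 0.01 m/s and z of board_centre in the frame of jig below 0.028 m); the robot touches nothing.
It fails at once if the cam is overrun: the pad is pushed back more than 7 mm (value of joint pad above 0.007 m).
It fails at once if the punch is driven into its second stage while the board is not clamped (value of joint sleeve above 0.003 m and value of joint pad below 0.0005 m).
It fails at once if countersink pushed more than 20 mm away (distance of countersink from where it was at the start of the episode above 0.02 m).
It fails at once if pickguard pushed more than 20 mm away (distance of pickguard from where it was at the start of the episode above 0.02 m).
It fails at once if dividers pushed more than 20 mm away (distance of dividers from where it was at the start of the episode above 0.02 m).
It also fails if it takes over 48 s, if anything falls off the work surface, if the arm or the gripper's body presses on something with over 40 N, if the wrist force passes 120 N, or if a joint passes its speed limit or range.

### The arm

A 6-joint arm with a two-finger parallel gripper is mounted at the origin on the work surface. World frame = base frame: x ahead of the robot, y to its left, z up, the work surface at z = 0. Lengths are in m, angles in degrees, forces in N, time in s.
With the tool pointing down it reaches from about 0.375 to 0.9 m from the base axis. Payload 3.1 kg.
Tool frame: the origin (TCP) lies midway between the tips of the shut fingers; the grasp point (between the pads) lies bot.hold_point_z behind it (bot.hold_point_z is the distance from the TCP to the grasp point, in m); z points along the fingers, y is the direction in which the jaws open and shut (so a half turn about z gives the same grasp; the last joint's range is limited). The gripper opens to 87 mm and grips with 3 to 60 N. Pads are 19 mm wide; open, the fingers measure 117 mm over their backs; the gripper's body (75 mm by 190 mm) begins 51 mm behind the grasp point.
Start: joints at [-76.404, 30.224, 82.088, -0, 67.689, -10.227], TCP at [0.252, -0.572, 0.223] pointing down, gripper open.
Joint ranges: [-176.69, 176.69], [-43.24, 126.21], [12.49, 139.97], [-82, 262], [0, 151.66], [-163.58, 163.58]. Speed limits (degrees/s): [159.86, 159.86, 180, 180, 180, 180].

### API

Orientations are given as a 3x3 rotation matrix whose columns are the frame's x, y, z axes.
In Python, from rig import bot, vision, order gives the robot as it stands. The module is installed in compiled form; this text tells all that it offers.
- The arm moves only by the tool move_arm, never from a script. Its argument "moves" is a list of rows, each an object of numbers: "hand": the finger opening in mm, from 0 to 87; "x", "y", "z": the shift along the tool's x, y, z in units of 25 mm (1.0 is 25 mm); "wx", "wy", "wz": the turn, a rotation vector about the tool's x, y, z in degrees. In form: [{"hand": .., "x": .., "y": .., "z": .., "wx": .., "wy": .., "wz": ..}, ...]. A call has 1 to 20 rows; each row shifts and turns the commanded pose from where the row before left it, along the tool's axes as they then stand; what a row does not reach is not made up. A row lasts 1/10 s, in which the tool goes at most 50 mm and 8.59 degrees, less where a joint would pass 70% of its speed; a pose out of reach is approached as far as the arm can. A call is refused whole if a number of a shift passes 1 or a number of a turn 8.59, either way. A call with a gripper value outside its range is refused whole. The fingers move at their own pace and stop on an object; the grip force is fixed at half the most. Time passes only in rows, so rows that do not move let the fingers close. It gives the time, the measured TCP pose, the force and the opening at its end, in the units of the state.
- bot.read_state(): the state, without advancing time (a new reading comes with each control period).
- vision.capture(name): name is "scene" or "side" or "wrist"; returns a dict with "image" (400x640x3 uint8, red, green, blue), "z_map" (400x640 float32, m along the optical axis (not along the pixel's ray), 0 where there is no reading), "fx", "fy", "cx", "cy" (pixels), "pose" (4x4, takes a point from camera to world coordinates); the wrist camera has in their place "hand_eye" (4x4, takes a point from camera to tool coordinates, whose origin is the TCP and whose axes are the flange's). Camera axes: x right, y down, z forward; pixel columns grow to the right and rows downward; lengths in m; the calibration is good to about 2 mm. A picture is of the moment at which its call begins: read the wrist's pose just before it.
- order.hand_in(): hands the job in, once; it reports no verdict.
The state is a dict: "time_s": time; "joint_positions": joint angles; "qvel": joint speeds; "tau": joint torques, N m; "position": TCP position; "tcp_rot": TCP orientation; "force": force on the tool from outside, world axes, zero at the start; "moment": the same for the moment, N m; "opening": opening from 0.0 (shut) to 1.0 (fully open).
Only numpy, scipy, OpenCV 4.12 (cv2) and the standard library are available. Lean on these libraries where they do the work, as an engineer would, in place of code of your own. Each camera call takes 0.05 s, during which the arm holds its last target.

## Working session

There is one attempt and no reset: what is moved stays moved. The work goes in short steps, Python scripts to look and compute and a tool call to move; the robot and the scene stay as the last step left them, time stands still between calls to the robot, and variables do not carry over. Pictures are saved under pics/ and viewed, and the job is handed in when it is done.

Besides the shell and the picture viewer there is one more tool, called after "Request:" by a JSON object that holds its "op" and its "data", one argument or row to a line. move_arm: Moves the arm, as the interface text tells. Its arguments: {"type":"object","properties":{"moves":{"type":"array"}},"required":["moves"]}

```bash
mkdir -p pics
python3 - <<'E'
from rig import bot, vision, order
import cv2,numpy as np
s=bot.read_state();print({k:np.round(v,3).tolist() for k,v in s.items()}, bot.hold_point_z)
for n in ["scene","side","wrist"]:
    c=vision.capture(n); cv2.imwrite(f"pics/{n}0.png",c["image"][:,:,::-1])
    print(n,c["fx"],c["fy"],c["cx"],c["cy"],np.round(c.get("pose",c.get("hand_eye")),4).tolist())
    np.savez(f"{n}0.npz",**c)
E
```

```text
{'time_s': 0.0, 'joint_positions': [-76.404, 30.279, 82.157, -0.0, 67.689, -10.226], 'qvel': [0.008, 0.081, -0.07, 0.017, -0.043, 0.015], 'tau': [0.0, -44.004, -17.659, 0.063, 0.058, -0.0], 'position': [0.252, -0.571, 0.222], 'tcp_rot': [[0.915, 0.404, -0.001], [0.404, -0.915, 0.002], [0.0, -0.002, -1.0]], 'force': [-0.043, 0.264, -0.989], 'moment': [0.022, -0.018, -0.024], 'opening': 1.001} 0.0187
scene 437.98517163231 437.98517163231 321.23870251784336 199.63967158016456 [[0.302, 0.5148, -0.8023, 1.4721], [0.9533, -0.169, 0.2503, -0.2788], [-0.0068, -0.8405, -0.5418, 0.7436], [0.0, 0.0, 0.0, 1.0]]
side 430.47662379110517 430.47662379110517 314.75861994630736 190.44635586334337 [[-0.9628, -0.1875, 0.1946, 0.4032], [-0.2702, 0.6735, -0.688, 0.6292], [-0.002, -0.715, -0.6991, 0.815], [0.0, 0.0, 0.0, 1.0]]
wrist 348.4425683112249 348.4425683112249 316.9169298304812 199.86714880740985 [[0.0004, -0.9608, -0.2772, 0.0765], [1.0, 0.0006, -0.0006, 0.0023], [0.0008, -0.2772, 0.9608, -0.1616], [0.0, 0.0, 0.0, 1.0]]
```

View pics/scene0.png

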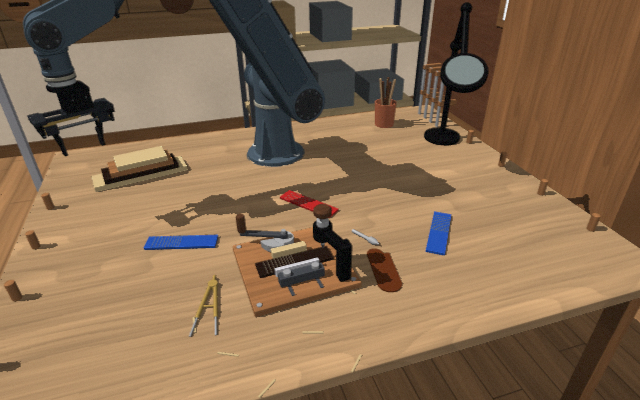

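View pics/side0.png

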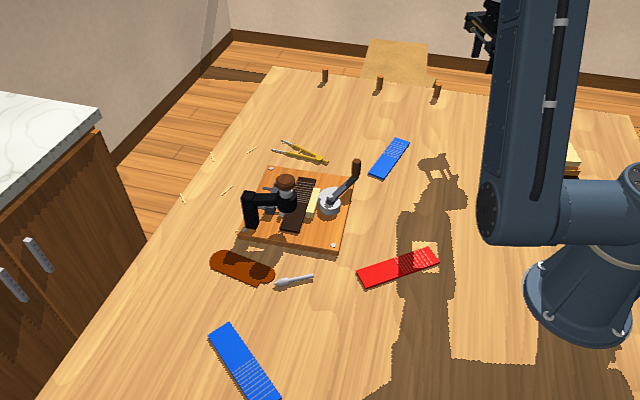

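View pics/wrist0.png

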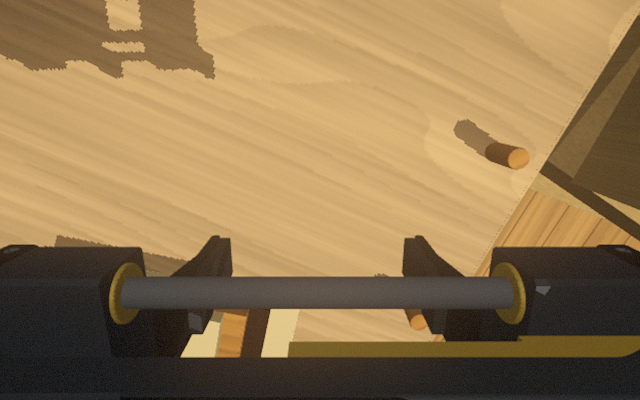

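The scene view shows the jig at (295,270), lever handle (241,222), knob (322,211), dark fingerboard (293,262), countersink (365,237), pickguard (384,270) and dividers (207,305). The side view shows the handle at (356,165), knob (287,182) and board (298,205). Candidates for the board are the dark one on the bed (293,262), blue (181,242), blue (439,232) and red (309,203). I choose the dark one and will check it in a close crop.

Run:
```python
import cv2,numpy as np
a=cv2.imread("pics/scene0.png")[190:320,220:370]; b=cv2.imread("pics/side0.png")[150:260,230:380]
cv2.imwrite("pics/c_scene.png",cv2.resize(a,None,fx=5,fy=4.6,interpolation=cv2.INTER_CUBIC)) 
cv2.imwrite("pics/c_side.png",cv2.resize(b,None,fx=5,fy=5,interpolation=cv2.INTER_CUBIC))
```

```text
(no output)
```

View pics/c_scene.png

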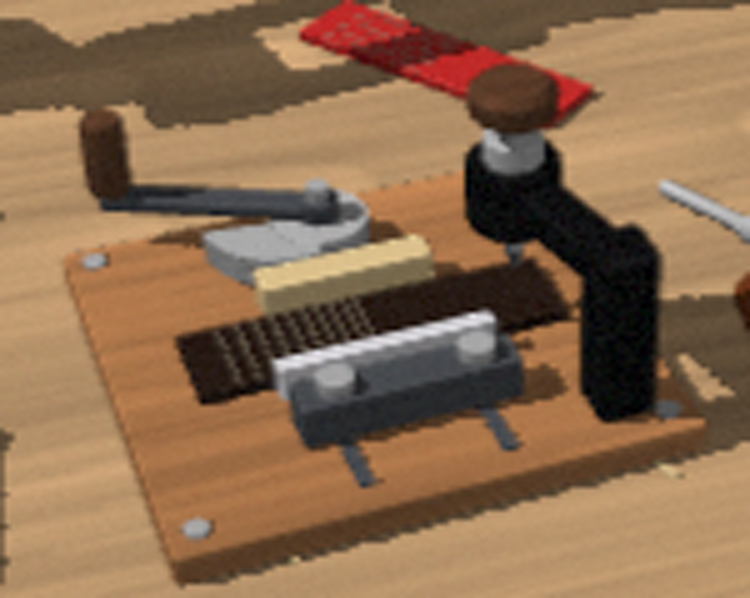

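View pics/c_side.png

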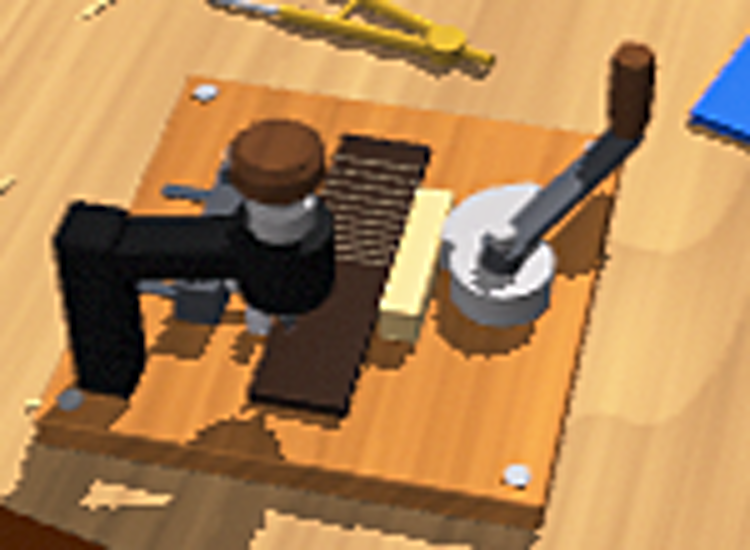

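```bash
cat > h.py <<'E'
import cv2,numpy as np
def load(n): return dict(np.load(n,allow_pickle=True))
def pts(c,pose=None):
    P=c["pose"] if pose is None else pose
    z=c["z_map"];v,u=np.mgrid[0:z.shape[0],0:z.shape[1]]
    q=np.stack([(u-c["cx"])/c["fx"]*z,(v-c["cy"])/c["fy"]*z,z],-1)
    w=q@P[:3,:3].T+P[:3,3]; w[z==0]=np.nan
    return w
def ray(c,u,v,pose=None):
    P=c["pose"] if pose is None else pose
    d=P[:3,:3]@np.array([(u-c["cx"])/c["fx"],(v-c["cy"])/c["fy"],1]); return P[:3,3],d/np.linalg.norm(d)
def tri(r1,r2):
    A=np.zeros((3,3));b=np.zeros(3)
    for o,d in(r1,r2):
        M=np.eye(3)-np.outer(d,d);A+=M;b+=M@o
    p=np.linalg.solve(A,b); return p,[np.linalg.norm((np.eye(3)-np.outer(d,d))@(p-o)) for o,d in(r1,r2)]
def plane(r,z): o,d=r; return o+d*(z-o[2])/d[2]
E
python3 - <<'E'
from h import *
A=load("scene0.npz");B=load("side0.npz")
for n,c in(("scene",A),("side",B)):
    w=pts(c);
    m=(w[...,2]>.012)&(w[...,2]<.026)&(abs(w[...,0]-.6)<.35)&(abs(w[...,1])<.5)
    hsv=cv2.cvtColor(c["image"],cv2.COLOR_RGB2HSV)
    k,l,st,ce=cv2.connectedComponentsWithStats(m.astype(np.uint8))
    i=1+np.argmax(st[1:,4]);p=w[l==i]
    r=cv2.minAreaRect((p[:,:2]*1000).astype(np.float32));print(n,"bed",st[i],r,np.median(p[:,2]), np.round(cv2.boxPoints(r)))
    # tall things
    for lo,hi,nm in((.16,.185,"knob"),(.095,.112,"handletop"),(.06,.11,"handle")):
        m=(w[...,2]>lo)&(w[...,2]<hi)&(w[...,0]>.3)&(w[...,0]<.95)&(abs(w[...,1])<.4)
        hh=hsv[...,0];m&=(hsv[...,1]>70)
        k,l,st,ce=cv2.connectedComponentsWithStats(m.astype(np.uint8))
        for i in range(1,k):
            if st[i,4]>10:
                p=w[l==i];print(nm,ce[i],st[i,4],p.mean(0).round(4),p.min(0).round(3),p.max(0).round(3))
E
```

```text
scene bed [ 233  237  129   77 3722] ((653.1317749023438, -97.7803955078125), (254.8666229248047, 260.385498046875), 3.100111961364746) 0.019305350924113063 [[ 519.   25.]
 [ 533. -235.]
 [ 787. -221.]
 [ 773.   39.]]
knob [322.31122449 209.90816327] 196 [ 0.665  -0.0246  0.1696] [ 0.639 -0.044  0.16 ] [ 0.681 -0.     0.175]
handletop [239.96666667 216.85      ] 60 [ 0.5343 -0.2041  0.1018] [ 0.518 -0.215  0.096] [ 0.546 -0.193  0.106]
handletop [317.66666667 236.5       ] 18 [ 0.6731 -0.0393  0.1009] [ 0.665 -0.046  0.095] [ 0.68  -0.032  0.109]
handletop [325.61904762 238.04761905] 21 [ 0.6907 -0.025   0.1058] [ 0.68  -0.029  0.097] [ 0.705 -0.021  0.111]
handletop [334.2962963  246.96296296] 27 [ 0.7251 -0.0151  0.1028] [ 0.705 -0.021  0.096] [ 0.737 -0.012  0.11 ]
handletop [345.93877551 252.71428571] 49 [0.7549 0.0025 0.1046] [ 0.744 -0.013  0.096] [0.759 0.015 0.112]
handle [240.5443038  222.16455696] 158 [ 0.537  -0.2046  0.087 ] [ 0.518 -0.216  0.06 ] [ 0.546 -0.193  0.106]
handle [316.7027027  237.51351351] 37 [ 0.6698 -0.0407  0.0958] [ 0.654 -0.047  0.085] [ 0.68  -0.032  
[... 710 characters left out ...]
61 0.0086 0.105 ] [ 0.693 -0.001  0.095] [0.742 0.018 0.112]
handletop [292.79310345 204.96551724] 29 [ 0.6368 -0.012   0.1033] [ 0.632 -0.025  0.095] [ 0.643 -0.003  0.111]
handletop [242.07692308 204.        ] 13 [0.7489 0.0178 0.105 ] [0.746 0.016 0.099] [0.752 0.02  0.112]
handletop [273.125 203.375] 16 [ 0.6808 -0.0022  0.106 ] [ 0.672 -0.007  0.1  ] [0.689 0.002 0.112]
handle [355.63398693 167.1503268 ] 153 [ 0.528  -0.1968  0.0874] [ 0.517 -0.215  0.06 ] [ 0.541 -0.189  0.107]
handle [288.36842105 207.96052632] 76 [ 0.6461 -0.0068  0.096 ] [ 0.632 -0.025  0.061] [0.673 0.003 0.11 ]
handle [250.9375     208.93055556] 144 [0.7314 0.0122 0.0877] [ 0.693 -0.008  0.062] [0.755 0.021 0.11 ]
```

The crops confirm the dark fretted board between the pine caul and the aluminium pad, so it is the right part. The jig lies at about (0.663,-0.098) with a yaw of about 3°. I'm moving to a wrist overview next.

Request:
{"op": "move_arm", "data": {
  "moves": [
    {"hand": 87,"x": 0.5,"y": -0.22,"z": -0.1},
    {"hand": 87,"x": 0.96,"y": -0.45,"z": -0.12},
    {"hand": 87,"x": 0.96,"y": -0.45,"z": -0.12},
    {"hand": 87,"x": 0.96,"y": -0.45,"z": -0.12},
    {"hand": 87,"x": 0.96,"y": -0.45,"z": -0.12},
    {"hand": 87,"x": 0.96,"y": -0.45,"z": -0.12},
    {"hand": 87,"x": 0.96,"y": -0.45,"z": -0.12},
    {"hand": 87,"x": 0.96,"y": -0.45,"z": -0.12},
    {"hand": 87,"x": 0.96,"y": -0.45,"z": -0.12},
    {"hand": 87,"x": 0.96,"y": -0.45,"z": -0.12},
    {"hand": 87,"x": 0.96,"y": -0.45,"z": -0.12},
    {"hand": 87,"x": 0.96,"y": -0.45,"z": -0.12},
    {"hand": 87,"x": 0.96,"y": -0.45,"z": -0.12},
    {"hand": 87,"x": 0.96,"y": -0.45,"z": -0.12},
    {"hand": 87,"x": 0.96,"y": -0.45,"z": -0.12},
    {"hand": 87,"x": 0.96,"y": -0.45,"z": -0.12},
    {"hand": 87,"x": 0.96,"y": -0.45,"z": -0.12},
    {"hand": 87,"x": 0.96,"y": -0.45,"z": -0.12},
    {"hand": 87,"x": 0.96,"y": -0.45,"z": -0.12},
    {"hand": 87,"x": 0.96,"y": -0.45,"z": -0.12}
  ]
}}

```text
schema error: expected keys hand, x, y, z, wx, wy, wz
```

Request:
{"op": "move_arm", "data": {
  "moves": [
    {"hand": 87,"wz": -8.5},
    {"hand": 87,"wz": -8.5},
    {"hand": 87,"wz": -8.5},
    {"hand": 87,"wz": -8.5},
    {"hand": 87,"wz": -8.5},
    {"hand": 87,"wz": -8.5},
    {"hand": 87,"wz": -8.5},
    {"hand": 87,"wz": -6.7},
    {"hand": 87},
    {"hand": 87}
  ]
}}

```text
schema error: expected keys hand, x, y, z, wx, wy, wz
```

```bash
cat > look.py <<'E'
import sys
from rig import bot,vision
from h import *
t=sys.argv[1]
for n in sys.argv[2:]:
    s=bot.read_state();c=vision.capture(n)
    if n=="wrist":
        T=np.eye(4);T[:3,:3]=s["tcp_rot"];T[:3,3]=s["position"];c["pose"]=T@c["hand_eye"]
    np.savez(f"{n}{t}.npz",**c);cv2.imwrite(f"pics/{n}{t}.png",c["image"][:,:,::-1])
s=bot.read_state();print({k:np.round(s[k],4).tolist() for k in("time_s","joint_positions","position","tcp_rot","force","opening")})
E
python3 look.py 1 wrist
```

```text
{'time_s': 0.2, 'joint_positions': [-76.405, 30.2614, 82.1292, 0.0012, 67.6911, -10.227], 'position': [0.2524, -0.5713, 0.2219], 'tcp_rot': [[0.9148, 0.4039, -0.0003], [0.4039, -0.9148, 0.0014], [0.0003, -0.0014, -1.0]], 'force': [0.2016, 0.0516, -0.5545], 'opening': 1.0001}
```

View pics/wrist1.png

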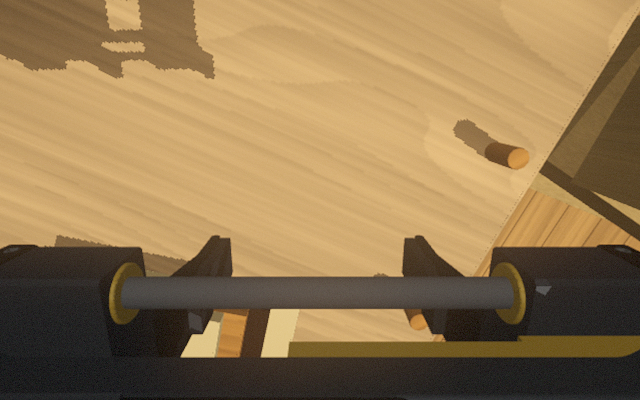

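Both calls were refused because every row needs all seven keys, so the picture still shows the start pose. Resending with full rows.

Request:
{"op": "move_arm", "data": {
  "moves": [
    {"hand": 87,"x": 0.5,"y": -0.22,"z": -0.1,"wx": 0,"wy": 0,"wz": 0},
    {"hand": 87,"x": 1,"y": -0.47,"z": -0.12,"wx": 0,"wy": 0,"wz": 0},
    {"hand": 87,"x": 1,"y": -0.47,"z": -0.12,"wx": 0,"wy": 0,"wz": 0},
    {"hand": 87,"x": 1,"y": -0.47,"z": -0.12,"wx": 0,"wy": 0,"wz": 0},
    {"hand": 87,"x": 1,"y": -0.47,"z": -0.12,"wx": 0,"wy": 0,"wz": 0},
    {"hand": 87,"x": 1,"y": -0.47,"z": -0.12,"wx": 0,"wy": 0,"wz": 0},
    {"hand": 87,"x": 1,"y": -0.47,"z": -0.12,"wx": 0,"wy": 0,"wz": 0},
    {"hand": 87,"x": 1,"y": -0.47,"z": -0.12,"wx": 0,"wy": 0,"wz": 0},
    {"hand": 87,"x": 1,"y": -0.47,"z": -0.12,"wx": 0,"wy": 0,"wz": 0},
    {"hand": 87,"x": 1,"y": -0.47,"z": -0.12,"wx": 0,"wy": 0,"wz": 0},
    {"hand": 87,"x": 1,"y": -0.47,"z": -0.12,"wx": 0,"wy": 0,"wz": 0},
    {"hand": 87,"x": 1,"y": -0.47,"z": -0.12,"wx": 0,"wy": 0,"wz": 0},
    {"hand": 87,"x": 1,"y": -0.47,"z": -0.12,"wx": 0,"wy": 0,"wz": 0},
    {"hand": 87,"x": 1,"y": -0.47,"z": -0.12,"wx": 0,"wy": 0,"wz": 0},
    {"hand": 87,"x": 1,"y": -0.47,"z": -0.12,"wx": 0,"wy": 0,"wz": 0},
    {"hand": 87,"x": 1,"y": -0.47,"z": -0.12,"wx": 0,"wy": 0,"wz": 0},
    {"hand": 87,"x": 1,"y": -0.47,"z": -0.12,"wx": 0,"wy": 0,"wz": 0},
    {"hand": 87,"x": 1,"y": -0.47,"z": -0.12,"wx": 0,"wy": 0,"wz": 0},
    {"hand": 87,"x": 1,"y": -0.47,"z": -0.12,"wx": 0,"wy": 0,"wz": 0},
    {"hand": 87,"x": 0.7,"y": -0.35,"z": -0.1,"wx": 0,"wy": 0,"wz": 0}
  ]
}}

```text
time_s: 2.2
position: [0.6012, -0.1686, 0.2818]
tcp_rot: [[0.914, 0.405, 0.0], [0.405, -0.914, 0.001], [0.001, -0.001, -1.0]]
force: [-0.4, 0.0, -0.0]
opening: 0.996
```

Request:
{"op": "move_arm", "data": {
  "moves": [
    {"hand": 87,"x": 0,"y": 0,"z": 0,"wx": 0,"wy": 0,"wz": -8.5},
    {"hand": 87,"x": 0,"y": 0,"z": 0,"wx": 0,"wy": 0,"wz": -8.5},
    {"hand": 87,"x": 0,"y": 0,"z": 0,"wx": 0,"wy": 0,"wz": -8.5},
    {"hand": 87,"x": 0,"y": 0,"z": 0,"wx": 0,"wy": 0,"wz": -8.5},
    {"hand": 87,"x": 0,"y": 0,"z": 0,"wx": 0,"wy": 0,"wz": -8.5},
    {"hand": 87,"x": 0,"y": 0,"z": 0,"wx": 0,"wy": 0,"wz": -8.5},
    {"hand": 87,"x": 0,"y": 0,"z": 0,"wx": 0,"wy": 0,"wz": -8.5},
    {"hand": 87,"x": 0,"y": 0,"z": 0,"wx": 0,"wy": 0,"wz": -6.7},
    {"hand": 87,"x": 0,"y": 0,"z": 0,"wx": 0,"wy": 0,"wz": 0},
    {"hand": 87,"x": 0,"y": 0,"z": 0,"wx": 0,"wy": 0,"wz": 0}
  ]
}}

```text
time_s: 3.2
position: [0.6003, -0.1706, 0.2816]
tcp_rot: [[0.002, 1.0, -0.0], [1.0, -0.002, 0.0], [0.0, -0.0, -1.0]]
force: [-0.4, 0.1, 0.5]
opening: 0.995
```

```bash
python3 look.py 2 wrist
```

```text
{'time_s': 3.25, 'joint_positions': [-26.1251, 26.8396, 78.1905, 0.0082, 74.9795, -26.0535], 'position': [0.6003, -0.1707, 0.2816], 'tcp_rot': [[0.0013, 1.0, -0.0001], [1.0, -0.0013, 0.0002], [0.0002, -0.0001, -1.0]], 'force': [-0.2471, 0.6461, 0.2367], 'opening': 0.9982}
```

View pics/wrist2.png

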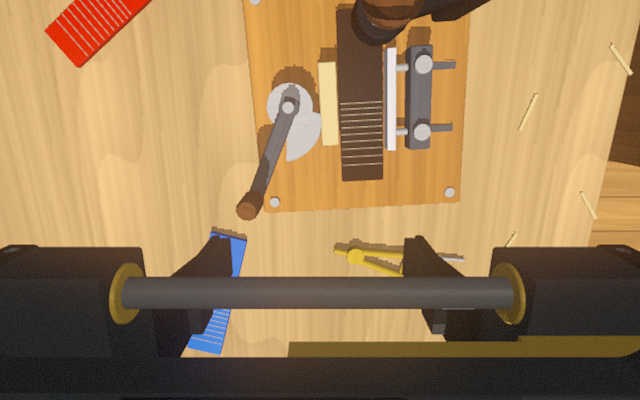

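The wrist view shows the caul (328,102), board (360,100), pad (392,98), pivot (287,106) and handle top (250,207). Measuring now.

```bash
cat > meas.py <<'E'
import sys
from h import *
c=load(sys.argv[1]);rows=eval(sys.argv[2]);im=c["image"];hsv=cv2.cvtColor(im,cv2.COLOR_RGB2HSV);w=pts(c)
H,S,V=[hsv[...,i].astype(int) for i in range(3)]
for r in rows:
    print(r,[tuple(im[r,u]) and (u,int(H[r,u]),int(S[r,u]),int(V[r,u]),round(float(w[r,u,2]),3)) for u in range(int(sys.argv[3]),int(sys.argv[4]))])
E
python3 meas.py wrist2.npz "[75,110]" 316 402
python3 - <<'E'
from h import *
c=load("wrist2.npz");im=cv2.cvtColor(c["image"],cv2.COLOR_RGB2BGR)[0:235,200:500]
cv2.imwrite("pics/c2.png",cv2.resize(im,None,fx=2.6,fy=2.5,interpolation=cv2.INTER_CUBIC))
E
```

```text
75 [(316, 17, 161, 217, 0.02), (317, 16, 160, 190, 0.02), (318, 20, 110, 202, 0.042), (319, 21, 92, 238, 0.043), (320, 21, 86, 245, 0.042), (321, 21, 86, 244, 0.043), (322, 21, 88, 243, 0.042), (323, 21, 88, 243, 0.042), (324, 21, 88, 243, 0.042), (325, 21, 88, 245, 0.043), (326, 21, 91, 243, 0.042), (327, 21, 89, 244, 0.043), (328, 21, 91, 243, 0.042), (329, 21, 88, 243, 0.041), (330, 21, 87, 243, 0.043), (331, 22, 89, 243, 0.043), (332, 21, 87, 243, 0.043), (333, 21, 89, 244, 0.042), (334, 21, 88, 244, 0.043), (335, 21, 94, 231, 0.041), (336, 18, 116, 183, 0.019), (337, 15, 157, 130, 0.02), (338, 13, 146, 105, 0.028), (339, 12, 123, 95, 0.028), (340, 14, 130, 98, 0.028), (341, 14, 121, 103, 0.027), (342, 13, 120, 100, 0.028), (343, 14, 110, 97, 0.027), (344, 14, 131, 101, 0.028), (345, 13, 133, 96, 0.028), (346, 13, 110, 100, 0.027), (347, 12, 114, 103, 0.027), (348, 12, 123, 95, 0.027), (349, 12, 126, 103, 0.028), (350, 10, 118, 99, 0.028), (351, 13, 125, 100, 0.027), (352, 13, 130, 96, 0.027), (353, 11, 115, 104, 0.027), (354, 13, 118, 99, 0.029), (355, 13, 108, 97, 0.026), (356,
[... 2860 characters left out ...]
027), (376, 11, 110, 100, 0.027), (377, 12, 104, 93, 0.026), (378, 10, 105, 100, 0.028), (379, 13, 117, 96, 0.028), (380, 12, 111, 94, 0.029), (381, 13, 109, 94, 0.027), (382, 12, 133, 132, 0.019), (383, 15, 128, 165, 0.019), (384, 11, 75, 152, 0.027), (385, 8, 24, 125, 0.035), (386, 5, 37, 118, 0.041), (387, 8, 11, 194, 0.041), (388, 4, 9, 239, 0.043), (389, 4, 8, 243, 0.042), (390, 3, 10, 239, 0.042), (391, 8, 9, 238, 0.042), (392, 7, 10, 238, 0.042), (393, 7, 10, 236, 0.043), (394, 4, 8, 238, 0.041), (395, 10, 11, 217, 0.041), (396, 12, 81, 196, 0.02), (397, 16, 162, 201, 0.019), (398, 16, 155, 199, 0.021), (399, 16, 160, 203, 0.02), (400, 17, 160, 210, 0.019), (401, 16, 159, 216, 0.019)]
```

View pics/c2.png

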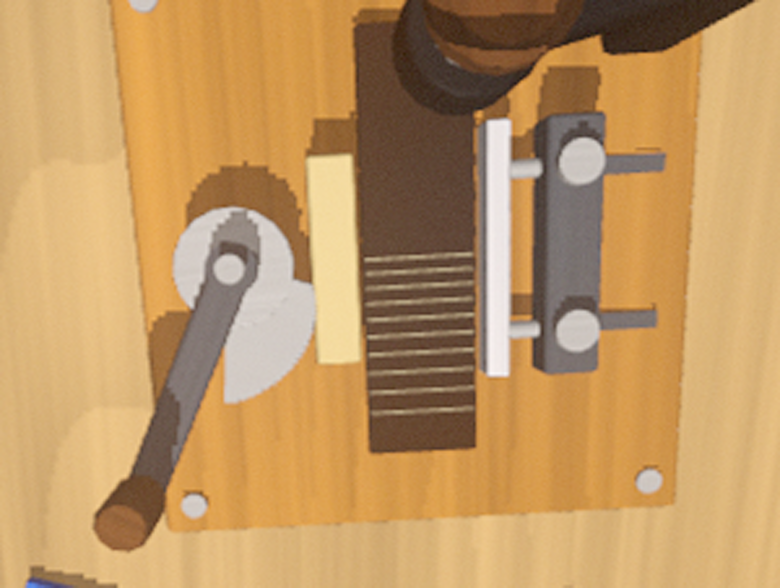

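```bash
python3 - <<'E'
from h import *
c=load("wrist2.npz");im=c["image"].astype(float);hsv=cv2.cvtColor(c["image"],cv2.COLOR_RGB2HSV).astype(float)
V=hsv[...,2];S=hsv[...,1]
def edge(row,chan,lo,hi,thr):  # subpixel first crossing
    a=chan[row,lo:hi]
    for i in range(len(a)-1):
        if (a[i]-thr)*(a[i+1]-thr)<0: return lo+i+(thr-a[i])/(a[i+1]-a[i])
C=[];Pd=[];BL=[];BR=[]
for r in range(70,140,3):
    C.append(plane(ray(c,edge(r,V,330,342,185),r),.041))
    Pd.append(plane(ray(c,edge(r,V,386,391,178),r),.041))
for r in range(60,92,3):
    BL.append(plane(ray(c,edge(r,V,336,341,118),r),.028)); BR.append(plane(ray(c,edge(r,V,378,385,112),r),.028))
C,Pd,BL,BR=map(np.array,(C,Pd,BL,BR))
for n,a in(("C",C),("P",Pd),("BL",BL),("BR",BR)):
    k=np.polyfit(a[:,1],a[:,0],1);print(n,a.mean(0).round(4),"yaw",np.degrees(np.arctan(-k[0])).round(2),"resid",np.std(a[:,0]-np.polyval(k,a[:,1])).round(5))
y=np.radians(3.2);ux=np.array([np.cos(y),np.sin(y),0]);uy=np.array([-np.sin(y),np.cos(y),0])
print("dist",(Pd.mean(0)-C.mean(0))@ux,"boardw",(BR.mean(0)-BL.mean(0))@ux)
print("gapCL",(BL.mean(0)-C.mean(0))@ux,"gapR",(Pd.mean(0)-BR.mean(0))@ux)
# pivot & handle
w=pts(c)
for z,(u0,u1,v0,v1) in ((.105,(225,275,180,225)),):
    m=np.zeros(V.shape,bool);m[v0:v1,u0:u1]=True
    m&=(w[...,2]>.1)
    yy,xx=np.nonzero(m);print("handletop px",xx.mean(),yy.mean(),m.sum(),w[m].mean(0).round(4), plane(ray(c,xx.mean(),yy.mean()),.105).round(4))
m=(w[...,2]>.045);m[:88]=0;m[125:]=0;m[:,:270]=0;m[:,305:]=0
yy,xx=np.nonzero(m&(S<40)&(V>170));print("pivot cap",xx.mean(),yy.mean(),len(xx),w[m&(S<40)&(V>170)].mean(0).round(4))
E
python3 - <<'E'
import sys;sys.path.insert(0,'.')
from h import *
c=load("wrist2.npz")
w=pts(c)
for (u,v) in((287,105),(288,108),(286,103),(300,110)): print(u,v,w[v,u].round(4))
# bed boundary: mask z in .012...026 comp -> fit edges
m=((w[...,2]>.012)&(w[...,2]<.05)).astype(np.uint8);m[235:]=0
for v in (40,80,140,180): 
    xs=np.nonzero(m[v])[0]; 
    a,b=xs.min(),xs.max();print(v,a,b,plane(ray(c,a-.5,v),.02).round(4),plane(ray(c,b+.5,v),.02).round(4))
for u in (290,340,400,440):
    ys=np.nonzero(m[:,u])[0];print(u,ys.max(),plane(ray(c,u,ys.max()+.5),.02).round(4))
E
```

```text
287 105 [ 0.5702 -0.1018  0.0643]
288 108 [ 0.5712 -0.1049  0.0642]
286 103 [ 0.5693 -0.0998  0.065 ]
300 110 [ 0.5828 -0.1075  0.0427]
40 246 467 [ 0.5219 -0.0324  0.02  ] [ 0.7698 -0.0327  0.02  ]
80 250 465 [ 0.5241 -0.0747  0.02  ] [ 0.7725 -0.075   0.02  ]
140 257 462 [ 0.5288 -0.1431  0.02  ] [ 0.7769 -0.1434  0.02  ]
180 269 459 [ 0.5413 -0.1924  0.02  ] [ 0.7788 -0.1927  0.02  ]
290 210 [ 0.5671 -0.2323  0.02  ]
340 208 [ 0.6308 -0.2297  0.02  ]
400 204 [ 0.7069 -0.2244  0.02  ]
440 202 [ 0.7574 -0.2219  0.02  ]Traceback (most recent call last):
  File "<stdin>", line 10, in <module>
  File "h.py", line 11, in ray
    d=P[:3,:3]@np.array([(u-c["cx"])/c["fx"],(v-c["cy"])/c["fy"],1]); return P[:3,3],d/np.linalg.norm(d)
                          ~^~~~~~~~
TypeError: unsupported operand type(s) for -: 'NoneType' and 'float'
```

```bash
cat > m2.py <<'E'
import sys
from h import *
c=load("wrist2.npz");hsv=cv2.cvtColor(c["image"],cv2.COLOR_RGB2HSV).astype(float)
V=hsv[...,2];S=hsv[...,1]
def edge(row,chan,lo,hi,thr):
    a=chan[row,lo:hi]
    for i in range(len(a)-1):
        if (a[i]-thr)*(a[i+1]-thr)<=0: return lo+i+(thr-a[i])/(a[i+1]-a[i]+1e-9)
    return np.nan
def line(rows,lo,hi,thr,z):
    a=[plane(ray(c,e,r),z) for r in rows if np.isfinite(e:=edge(r,V,lo,hi,thr))]
    return np.array(a)
C=line(range(70,138,2),331,343,185,.041);P=line(range(70,138,2),385,391,175,.041)
L=line(range(60,92,2),335,342,118,.028);R=line(range(60,92,2),378,385,112,.028)
y=np.radians(3.15);ux=np.array([np.cos(y),np.sin(y),0]);uy=np.array([-np.sin(y),np.cos(y),0])
O=np.array([.6596,-.0981,0])
for n,a in zip("CPLR",(C,P,L,R)):
    k=np.polyfit(a[:,1],a[:,0],1);print(n,len(a),"yaw",np.degrees(np.arctan(-k[0])).round(2),"jigx",np.median((a-O)@ux).round(5),np.std((a-O)@ux).round(5))
w=pts(c)
m=(w[...,2]>.1);m[:180]=0;m[225:]=0;m[:,:225]=0;m[:,275:]=0
p=w[m];print("handle top",m.sum(),p.mean(0).round(4),p.min(0).round(4),p.max(0).round(4))
for h in((p.min(0)+p.max(0))/2,p.mean(0)):
    d=h-(O-.09*ux);d[2]=0;print("r",np.linalg.norm(d),"q",np.degrees(np.arctan2(d@uy,d@ux))+120, "deg")
E
python3 m2.py
```

```text
C 34 yaw 3.58 jigx -0.0357 0.00028
P 34 yaw 3.13 jigx 0.01955 2e-05
L 16 yaw 3.0 jigx -0.03335 0.00031
R 16 yaw 3.1 jigx 0.01621 0.00032
handle top 365 [ 0.5293 -0.2042  0.1038] [ 0.5168 -0.2162  0.1   ] [ 0.5399 -0.1938  0.1063]
r 0.11004102654311364 q 4.770659086388932 deg
r 0.10895129656811155 q 5.048794922203086 deg
```

The remaining gap is about 5.3 mm (total 6.8 mm at q=0, within the stated 6 to 14). The current q is about 0.085, so the target is q≈0.61. Handle radius (110 mm) and pivot both match the text. I'll cage the handle and push it round the arc.

Request:
{"op": "move_arm", "data": {
  "moves": [
    {"hand": 60,"x": 0,"y": 0,"z": 0,"wx": 0,"wy": 0,"wz": 8},
    {"hand": 60,"x": 0,"y": 0,"z": 0,"wx": 0,"wy": 0,"wz": 8},
    {"hand": 60,"x": 0,"y": 0,"z": 0,"wx": 0,"wy": 0,"wz": 6},
    {"hand": 60,"x": -0.77,"y": -0.71,"z": 0.7,"wx": 0,"wy": 0,"wz": 0},
    {"hand": 60,"x": -0.77,"y": -0.71,"z": 0.9,"wx": 0,"wy": 0,"wz": 0},
    {"hand": 60,"x": -0.77,"y": -0.71,"z": 0.9,"wx": 0,"wy": 0,"wz": 0},
    {"hand": 60,"x": 0,"y": 0,"z": 0.9,"wx": 0,"wy": 0,"wz": 0},
    {"hand": 60,"x": 0,"y": 0,"z": 0.9,"wx": 0,"wy": 0,"wz": 0},
    {"hand": 60,"x": 0,"y": 0,"z": 0.9,"wx": 0,"wy": 0,"wz": 0},
    {"hand": 60,"x": 0,"y": 0,"z": 0.5,"wx": 0,"wy": 0,"wz": 0},
    {"hand": 60,"x": 0,"y": 0,"z": 0,"wx": 0,"wy": 0,"wz": 0},
    {"hand": 60,"x": 0,"y": 0,"z": 0,"wx": 0,"wy": 0,"wz": 0}
  ]
}}

```text
time_s: 4.45
position: [0.5299, -0.2051, 0.1395]
tcp_rot: [[0.375, 0.927, 0.001], [0.927, -0.375, -0.0], [-0.0, 0.001, -1.0]]
force: [-0.1, -0.5, 0.8]
opening: 0.687
```

```bash
python3 look.py 3 wrist side
```

```text
{'time_s': 4.55, 'joint_positions': [-32.4264, 32.1036, 94.84, 0.0047, 52.9125, -10.4436], 'position': [0.5303, -0.2054, 0.1402], 'tcp_rot': [[0.3744, 0.9273, 0.0022], [0.9273, -0.3744, -0.0013], [-0.0004, 0.0025, -1.0]], 'force': [-0.155, 0.3206, -0.5364], 'opening': 0.687}
```

View pics/wrist3.png

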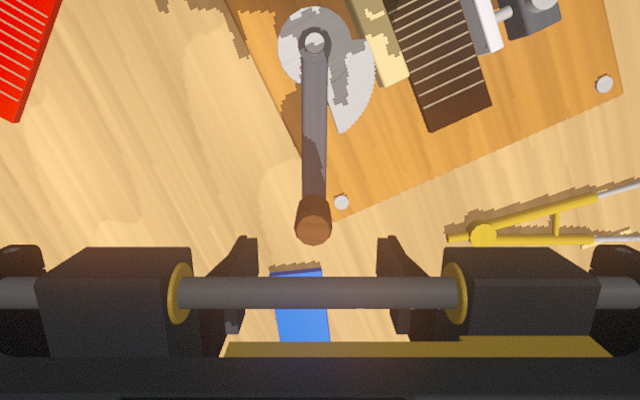

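View pics/side3.png

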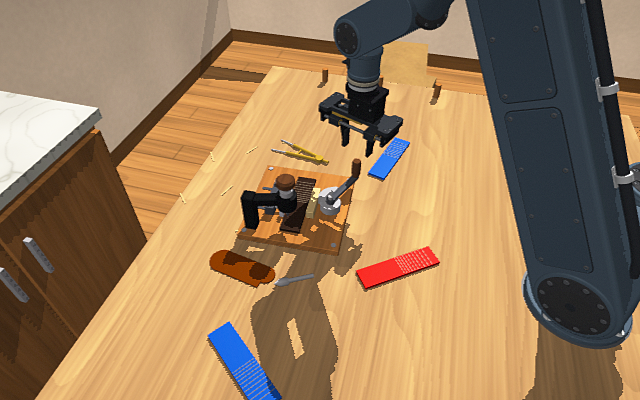

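The wrist view shows the handle top at (313,231), centred between the fingers at columns 245 and 390. I'm checking it numerically from this second viewpoint.

Run:
```python
from h import *
c=load("wrist3.npz");w=pts(c)
m=(w[...,2]>.097)&(w[...,2]<.112);m[:205]=0;m[247:]=0;m[:,:285]=0;m[:,:]&=True;m[:,345:]=0
p=w[m];print(m.sum(),p.mean(0).round(4),p.min(0).round(4),p.max(0).round(4))
yy,xx=np.nonzero(m);print(xx.mean(),yy.mean(),xx.min(),xx.max(),yy.min(),yy.max())
r2=load("wrist2.npz");w2=pts(r2);m2=(w2[...,2]>.1);m2[:180]=0;m2[225:]=0;m2[:,:225]=0;m2[:,275:]=0
y2,x2=np.nonzero(m2)
print(tri(ray(c,xx.mean(),yy.mean()),ray(r2,x2.mean(),y2.mean())))
```

```text
1109 [ 0.5295 -0.2038  0.1034] [ 0.5171 -0.2157  0.097 ] [ 0.5405 -0.1937  0.106 ]
312.32551848512173 226.4761045987376 293 331 208 245
(array([ 0.52967361, -0.203471  ,  0.10516162]), [np.float64(0.0002906616302218581), np.float64(0.0002906616302218033)])
```

Triangulated height is 0.105, as the text says. Descending and closing to a loose cage.

Request:
{"op": "move_arm", "data": {
  "moves": [
    {"hand": 60,"x": 0,"y": -0.04,"z": 0.7,"wx": 0,"wy": 0,"wz": 0},
    {"hand": 60,"x": 0,"y": 0,"z": 0.8,"wx": 0,"wy": 0,"wz": 0},
    {"hand": 60,"x": 0,"y": 0,"z": 0.8,"wx": 0,"wy": 0,"wz": 0},
    {"hand": 60,"x": 0,"y": 0,"z": 0.76,"wx": 0,"wy": 0,"wz": 0},
    {"hand": 32,"x": 0,"y": 0,"z": 0,"wx": 0,"wy": 0,"wz": 0},
    {"hand": 32,"x": 0,"y": 0,"z": 0,"wx": 0,"wy": 0,"wz": 0},
    {"hand": 32,"x": 0,"y": 0,"z": 0,"wx": 0,"wy": 0,"wz": 0}
  ]
}}

```text
time_s: 5.25
position: [0.5295, -0.2052, 0.064]
tcp_rot: [[0.374, 0.927, 0.002], [0.927, -0.374, -0.002], [-0.001, 0.003, -1.0]]
force: [-0.0, -0.3, 0.3]
opening: 0.499
```

```bash
python3 look.py 4 wrist
```

```text
{'time_s': 5.3, 'joint_positions': [-32.4516, 38.8636, 97.6129, 0.0037, 43.3584, -10.4787], 'position': [0.5295, -0.2051, 0.064], 'tcp_rot': [[0.3742, 0.9273, 0.0025], [0.9273, -0.3742, -0.0015], [-0.0005, 0.0028, -1.0]], 'force': [0.1426, -0.529, 0.9035], 'opening': 0.4551}
```

View pics/wrist4.png

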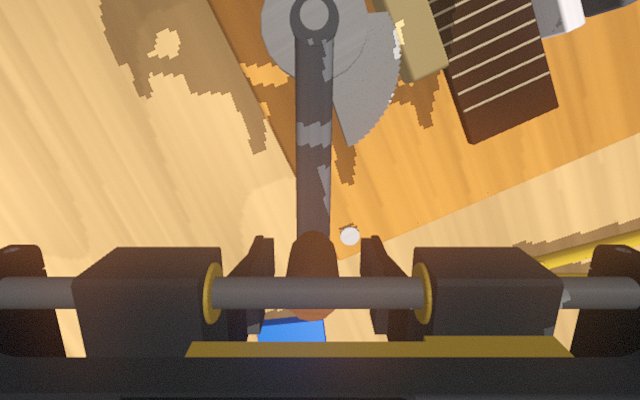

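The fingers straddle the handle at (313,275). Turning the lever about 24° along the arc.

Request:
{"op": "move_arm", "data": {
  "moves": [
    {"hand": 32,"x": 0,"y": 0,"z": 0,"wx": 0,"wy": 0,"wz": 0},
    {"hand": 32,"x": 0.006,"y": 0.23,"z": 0,"wx": 0,"wy": 0,"wz": -3},
    {"hand": 32,"x": 0.006,"y": 0.23,"z": 0,"wx": 0,"wy": 0,"wz": -3},
    {"hand": 32,"x": 0.006,"y": 0.23,"z": 0,"wx": 0,"wy": 0,"wz": -3},
    {"hand": 32,"x": 0.006,"y": 0.23,"z": 0,"wx": 0,"wy": 0,"wz": -3},
    {"hand": 32,"x": 0.006,"y": 0.23,"z": 0,"wx": 0,"wy": 0,"wz": -3},
    {"hand": 32,"x": 0.006,"y": 0.23,"z": 0,"wx": 0,"wy": 0,"wz": -3},
    {"hand": 32,"x": 0.006,"y": 0.23,"z": 0,"wx": 0,"wy": 0,"wz": -3},
    {"hand": 32,"x": 0.006,"y": 0.23,"z": 0,"wx": 0,"wy": 0,"wz": -3},
    {"hand": 32,"x": 0,"y": 0,"z": 0,"wx": 0,"wy": 0,"wz": 0},
    {"hand": 32,"x": 0,"y": 0,"z": 0,"wx": 0,"wy": 0,"wz": 0}
  ]
}}

```text
time_s: 6.4
position: [0.573, -0.2124, 0.0629]
tcp_rot: [[-0.034, 0.999, -0.0], [0.999, 0.034, 0.0], [0.0, -0.0, -1.0]]
force: [-1.8, -0.1, 1.6]
opening: 0.368
```

```bash
python3 look.py 5 wrist
```

```text
{'time_s': 6.45, 'joint_positions': [-30.8013, 41.2703, 90.9787, -0.0108, 47.7728, -32.7643], 'position': [0.573, -0.2124, 0.0629], 'tcp_rot': [[-0.0344, 0.9994, -0.0004], [0.9994, 0.0344, 0.0001], [0.0001, -0.0004, -1.0]], 'force': [-1.5572, 0.6056, 1.3312], 'opening': 0.3704}
```

View pics/wrist5.png

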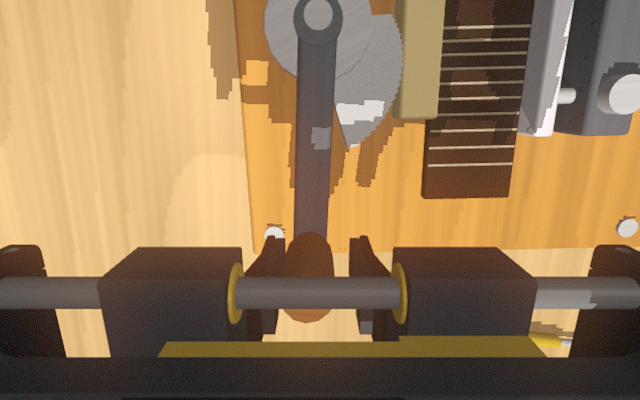

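```bash
python3 meas.py wrist5.npz "[50,90]" 425 446;python3 meas.py wrist5.npz "[50,90]" 505 600
python3 - <<'E'
from h import *
c=load("wrist5.npz");im=cv2.cvtColor(c["image"],cv2.COLOR_RGB2BGR)[0:240,380:640]
cv2.imwrite("pics/c5.png",cv2.resize(im,None,fx=3,fy=2.5,interpolation=cv2.INTER_CUBIC))
E
```

```text
50 [(425, 20, 101, 179, 0.042), (426, 21, 105, 178, 0.042), (427, 20, 102, 178, 0.042), (428, 21, 105, 178, 0.041), (429, 21, 99, 181, 0.043), (430, 21, 104, 177, 0.043), (431, 20, 103, 179, 0.043), (432, 20, 100, 179, 0.042), (433, 21, 101, 179, 0.043), (434, 20, 102, 178, 0.043), (435, 20, 103, 179, 0.043), (436, 21, 100, 178, 0.043), (437, 21, 103, 178, 0.043), (438, 20, 99, 180, 0.043), (439, 20, 98, 180, 0.042), (440, 20, 108, 184, 0.043), (441, 20, 103, 149, 0.028), (442, 17, 111, 71, 0.028), (443, 19, 98, 57, 0.027), (444, 12, 119, 58, 0.028), (445, 14, 119, 62, 0.028)]
90 [(425, 20, 101, 180, 0.042), (426, 19, 101, 180, 0.042), (427, 20, 107, 177, 0.043), (428, 20, 101, 179, 0.042), (429, 21, 105, 177, 0.042), (430, 20, 105, 180, 0.043), (431, 21, 104, 174, 0.042), (432, 21, 105, 178, 0.042), (433, 20, 105, 180, 0.042), (434, 21, 103, 180, 0.041), (435, 20, 102, 180, 0.043), (436, 21, 107, 179, 0.041), (437, 21, 107, 184, 0.042), (438, 19, 109, 159, 0.04), (439, 16, 98, 96, 0.028), (440, 13, 119, 58, 0.028), (441, 12, 98, 68, 0.027), (442, 11, 96, 72, 0.028), (443, 15, 129, 6
[... 4324 characters left out ...]
5, 15, 166, 0.036), (574, 13, 14, 163, 0.036), (575, 174, 11, 121, 0.036), (576, 12, 21, 62, 0.036), (577, 171, 28, 64, 0.037), (578, 15, 33, 61, 0.038), (579, 16, 48, 59, 0.039), (580, 13, 37, 62, 0.039), (581, 19, 36, 57, 0.04), (582, 5, 24, 65, 0.041), (583, 10, 25, 62, 0.042), (584, 5, 22, 69, 0.042), (585, 0, 27, 67, 0.042), (586, 17, 26, 69, 0.044), (587, 0, 12, 65, 0.046), (588, 8, 15, 68, 0.045), (589, 0, 10, 80, 0.045), (590, 175, 16, 95, 0.046), (591, 168, 12, 103, 0.045), (592, 170, 7, 104, 0.047), (593, 150, 5, 112, 0.047), (594, 173, 8, 122, 0.046), (595, 90, 2, 121, 0.046), (596, 143, 8, 125, 0.047), (597, 165, 14, 111, 0.047), (598, 7, 23, 98, 0.048), (599, 15, 28, 91, 0.048)]
```

View pics/c5.png

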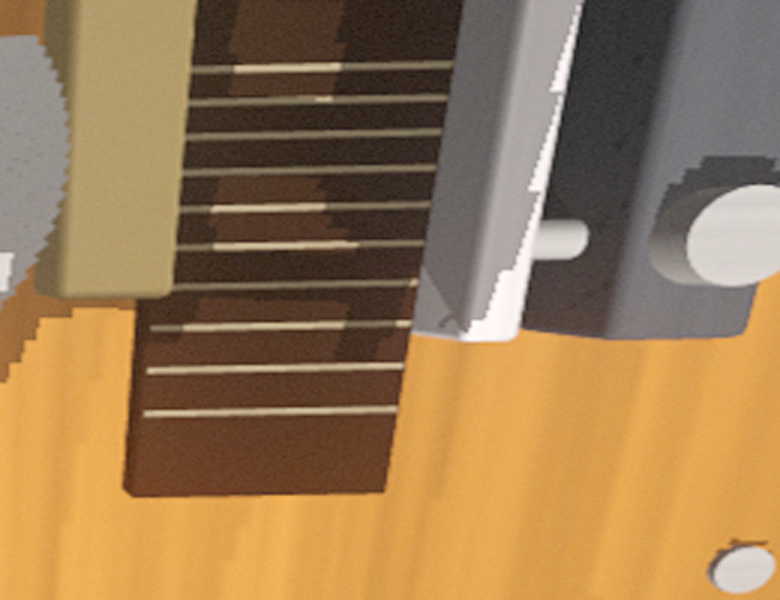

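```bash
python3 meas.py wrist2.npz "[98,110]" 394 412
cat > m5.py <<'E'
from h import *
y=np.radians(3.15);ux=np.array([np.cos(y),np.sin(y),0]);O=np.array([.6596,-.0981,0])
def jx(c,u,v,z): return round(1000*float((plane(ray(c,u,v),z)-O)@ux),2)
E
python3 - <<'E'
from m5 import *
c=load("wrist5.npz")
print("caul",jx(c,440.9,50,.041),jx(c,438.2,90,.041))
print("boardR (contact line z.028)",jx(c,527.5,50,.028),jx(c,521.8,90,.028))
print("pad face top",jx(c,546.5,50,.041),jx(c,540.5,90,.041),"pad back top",jx(c,565.2,50,.041),jx(c,558.9,90,.041))
print("fence front",jx(c,596,50,.047),jx(c,589,90,.047))
E
```

```text
98 [(394, 176, 8, 237, 0.041), (395, 7, 15, 223, 0.042), (396, 12, 79, 207, 0.019), (397, 17, 167, 201, 0.019), (398, 16, 155, 202, 0.019), (399, 16, 159, 204, 0.019), (400, 16, 154, 212, 0.018), (401, 16, 156, 217, 0.021), (402, 17, 161, 219, 0.019), (403, 17, 163, 221, 0.02), (404, 15, 148, 184, 0.024), (405, 10, 92, 103, 0.027), (406, 6, 50, 76, 0.033), (407, 8, 50, 82, 0.037), (408, 9, 50, 82, 0.039), (409, 12, 61, 83, 0.044), (410, 9, 36, 99, 0.046), (411, 10, 19, 119, 0.047)]
110 [(394, 4, 8, 238, 0.041), (395, 10, 11, 217, 0.041), (396, 12, 81, 196, 0.02), (397, 16, 162, 201, 0.019), (398, 16, 155, 199, 0.021), (399, 16, 160, 203, 0.02), (400, 17, 160, 210, 0.019), (401, 16, 159, 216, 0.019), (402, 17, 160, 217, 0.021), (403, 17, 162, 221, 0.019), (404, 15, 151, 181, 0.025), (405, 10, 90, 96, 0.028), (406, 14, 74, 79, 0.033), (407, 9, 61, 83, 0.037), (408, 13, 64, 84, 0.043), (409, 11, 58, 92, 0.044), (410, 5, 32, 104, 0.046), (411, 11, 18, 113, 0.045)]
caul -29.08 -28.98
boardR (contact line z.028) 20.43 20.29
pad face top 22.39 22.39 pad back top 31.5 31.63
fence front 42.05 42.28
```

Run:
```python
from m5 import *
c=load("wrist2.npz")
for r in (98,110): print("pad face",jx(c,386.6,r,.041),"back",jx(c,395.9,r,.041),"fence",jx(c,409.5,r,.047),jx(c,405,r,.028),"boardR",jx(c,381.7,r,.028),"caul",jx(c,337,r,.041))
c=load("wrist5.npz");print(jx(c,575.5,90,.0365))
```

```text
pad face 19.38 back 29.67 fence 43.19 42.89 boardR 16.28 caul -35.49
pad face 19.37 back 29.75 fence 43.41 43.07 boardR 16.22 caul -36.01
43.15
```

The board now touches the pad. The several estimates put the give at about 1 to 2.6 mm, with a mean near 1.7 mm. Another 7.2° should bring it to about 4 mm.

Request:
{"op": "move_arm", "data": {
  "moves": [
    {"hand": 32,"x": 0.004,"y": 0.184,"z": 0,"wx": 0,"wy": 0,"wz": -2.4},
    {"hand": 32,"x": 0.004,"y": 0.184,"z": 0,"wx": 0,"wy": 0,"wz": -2.4},
    {"hand": 32,"x": 0.004,"y": 0.184,"z": 0,"wx": 0,"wy": 0,"wz": -2.4},
    {"hand": 32,"x": 0,"y": 0,"z": 0,"wx": 0,"wy": 0,"wz": 0},
    {"hand": 32,"x": 0,"y": 0,"z": 0,"wx": 0,"wy": 0,"wz": 0}
  ]
}}

```text
time_s: 6.95
position: [0.5867, -0.2111, 0.0626]
tcp_rot: [[-0.159, 0.987, -0.001], [0.987, 0.159, 0.0], [0.0, -0.0, -1.0]]
force: [-2.0, 0.5, 2.8]
opening: 0.361
```

```bash
python3 look.py 6 wrist
python3 - <<'E'
from h import *
c=load("wrist6.npz");V=cv2.cvtColor(c["image"],cv2.COLOR_RGB2HSV)[...,2]
w=pts(c)
for r in (50,80):
  print(r," ".join(f"{u}:{V[r,u]}/{w[r,u,2]*1000:.0f}" for u in range(425,610) if u<455 or u>500))
E
```

```text
{'time_s': 7.0, 'joint_positions': [-30.0399, 41.9725, 89.0685, -0.01, 48.984, -39.1938], 'position': [0.5867, -0.2111, 0.0626], 'tcp_rot': [[-0.1592, 0.9872, -0.0004], [0.9872, 0.1592, 0.0001], [0.0002, -0.0004, -1.0]], 'force': [-2.758, -1.1606, 2.78], 'opening': 0.3711}
50 425:180/42 426:179/42 427:179/42 428:179/42 429:179/42 430:178/42 431:180/43 432:178/42 433:180/41 434:179/42 435:179/42 436:181/42 437:178/43 438:180/43 439:179/43 440:177/42 441:178/43 442:181/42 443:174/42 444:129/27 445:55/27 446:61/28 447:62/27 448:67/27 449:62/27 450:68/26 451:60/28 452:57/28 453:63/28 454:60/27 501:108/27 502:94/28 503:92/26 504:87/28 505:62/27 506:67/27 507:70/28 508:65/27 509:54/28 510:54/27 511:52/27 512:67/28 513:76/27 514:77/27 515:77/27 516:59/26 517:50/27 518:60/27 519:56/28 520:51/27 521:55/28 522:52/27 523:53/27 524:56/27 525:53/nan 526:53/28 527:52/27 528:55/28 529:54/28 530:46/27 531:85/27 532:103/29 533:100/29 534:98/30 535:104/32 536:103/31 537:105/32 538:102/34 539:100/35 540:102/35 541:104/36 542:101/36 543:100/38 544:103/39 545:103/40 546:102/40 547:101/41 548:110/42 549:1
[... 1414 characters left out ...]
3 544:171/41 545:176/42 546:175/42 547:175/43 548:174/43 549:173/nan 550:177/42 551:175/43 552:175/43 553:174/42 554:171/43 555:174/42 556:174/42 557:171/42 558:174/43 559:178/41 560:146/25 561:71/27 562:47/28 563:52/29 564:55/30 565:49/30 566:55/31 567:47/32 568:51/33 569:58/34 570:49/35 571:53/34 572:50/36 573:49/38 574:52/38 575:50/38 576:55/38 577:49/40 578:53/40 579:50/40 580:57/41 581:50/42 582:55/43 583:50/44 584:49/46 585:60/45 586:77/45 587:87/45 588:96/46 589:104/45 590:108/47 591:116/46 592:118/46 593:119/47 594:119/47 595:118/46 596:121/47 597:120/47 598:125/46 599:126/46 600:125/46 601:125/47 602:127/46 603:122/47 604:126/46 605:124/49 606:122/46 607:121/46 608:123/47 609:120/45
```

View pics/wrist6.png

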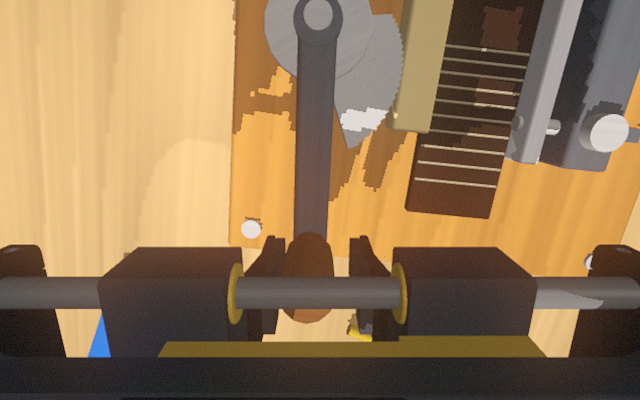

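Run:
```python
from m5 import *
c=load("wrist6.npz")
print("caul",jx(c,443.9,50,.041),jx(c,438.2,80,.041))
print("boardR",jx(c,530.7,50,.028),jx(c,522.8,80,.028))
print("pad face",jx(c,549.8,50,.041),jx(c,541.9,80,.041),"back",jx(c,569,50,.041),jx(c,560.4,80,.041))
print("fence",jx(c,596,50,.047),jx(c,586.5,80,.047))
p=np.array([.5867,-.2111])-(O-.09*ux)[:2];print("qtool",np.degrees(np.arctan2(p[1],p[0]))+120-3.15)
```

```text
caul -26.66 -26.64
boardR 22.53 22.39
pad face 24.61 24.69 back 33.9 33.85
fence 42.63 42.43
qtool 35.772325109311275
```

The estimates of pad give now agree: 4.2 mm from the image, 3.8 mm from the cam angle, and 3.3 to 4.8 mm from the pad-to-fence gap. I'll back the finger off, open, lift, and go look at the knob.

Request:
{"op": "move_arm", "data": {
  "moves": [
    {"hand": 32,"x": 0,"y": -0.15,"z": 0,"wx": 0,"wy": 0,"wz": 0},
    {"hand": 55,"x": 0,"y": 0,"z": 0,"wx": 0,"wy": 0,"wz": 0},
    {"hand": 55,"x": 0,"y": 0,"z": 0,"wx": 0,"wy": 0,"wz": 0},
    {"hand": 55,"x": 0,"y": 0,"z": -0.4,"wx": 0,"wy": 0,"wz": 0},
    {"hand": 55,"x": 0,"y": 0,"z": -0.8,"wx": 0,"wy": 0,"wz": 0},
    {"hand": 55,"x": 0,"y": 0,"z": -1,"wx": 0,"wy": 0,"wz": 0},
    {"hand": 55,"x": 0,"y": 0,"z": -1,"wx": 0,"wy": 0,"wz": 0},
    {"hand": 55,"x": 0,"y": 0,"z": -1,"wx": 0,"wy": 0,"wz": 0},
    {"hand": 0,"x": 0,"y": 0,"z": -1,"wx": 0,"wy": 0,"wz": 0},
    {"hand": 0,"x": 0,"y": 0,"z": -1,"wx": 0,"wy": 0,"wz": 0},
    {"hand": 0,"x": 0,"y": 0,"z": -1,"wx": 0,"wy": 0,"wz": 0},
    {"hand": 0,"x": 0,"y": 0,"z": -1,"wx": 0,"wy": 0,"wz": 0},
    {"hand": 0,"x": 0.6,"y": 0.6,"z": -0.5,"wx": 0,"wy": 0,"wz": 0},
    {"hand": 0,"x": 0.8,"y": 0.8,"z": 0,"wx": 0,"wy": 0,"wz": 0},
    {"hand": 0,"x": 0.8,"y": 0.8,"z": 0,"wx": 0,"wy": 0,"wz": 0},
    {"hand": 0,"x": 0.8,"y": 0.8,"z": 0,"wx": 0,"wy": 0,"wz": 0},
    {"hand": 0,"x": 0.7,"y": 0.8,"z": 0,"wx": 0,"wy": 0,"wz": 0},
    {"hand": 0,"x": 0.3,"y": 0.27,"z": 0,"wx": 0,"wy": 0,"wz": 0},
    {"hand": 0,"x": 0,"y": 0,"z": 0,"wx": 0,"wy": 0,"wz": 0},
    {"hand": 0,"x": 0,"y": 0,"z": 0,"wx": 0,"wy": 0,"wz": 0}
  ]
}}

```text
time_s: 9.0
position: [0.6673, -0.0973, 0.2802]
tcp_rot: [[-0.16, 0.987, -0.001], [0.987, 0.16, -0.001], [-0.001, -0.001, -1.0]]
force: [0.1, -0.5, 0.2]
opening: 0.005
```

```bash
python3 look.py 7 wrist scene side
python3 - <<'E'
from h import *
y=np.radians(3.15);print("expect",.6596-.075*np.sin(y),-.0981+.075*np.cos(y))
px=[]
for n in("wrist7","scene7","side7"):
    c=load(n+".npz");w=pts(c);S=cv2.cvtColor(c["image"],cv2.COLOR_RGB2HSV)[...,1]
    m=(w[...,2]>.168)&(w[...,2]<.180)&(np.hypot(w[...,0]-.657,w[...,1]+.023)<.035)&(S>60)
    p=w[m];yy,xx=np.nonzero(m);print(n,m.sum(),xx.mean().round(1),yy.mean().round(1),p.mean(0).round(4),((p.min(0)+p.max(0))/2).round(4),np.ptp(p,0).round(4))
E
```

```text
{'time_s': 9.15, 'joint_positions': [-17.8121, 31.239, 70.4827, -0.024, 78.2915, -26.9439], 'position': [0.6673, -0.0979, 0.2802], 'tcp_rot': [[-0.1588, 0.9873, -0.0003], [0.9873, 0.1588, -0.0003], [-0.0003, -0.0004, -1.0]], 'force': [-0.8439, 0.0387, 0.0357], 'opening': 0.0069}
expect 0.6554787365065665 -0.02321331769120967
wrist7 2563 316.7 98.5 [ 0.6561 -0.0236  0.1716] [ 0.6561 -0.024   0.1713] [0.0432 0.0431 0.0066]
scene7 140 322.3 208.6 [ 0.6625 -0.0238  0.1715] [ 0.6606 -0.0222  0.1713] [0.041  0.0399 0.0066]
side7 192 284.6 179.8 [ 0.6551 -0.0184  0.1716] [ 0.6563 -0.0196  0.1716] [0.0402 0.0386 0.0071]
```

View pics/wrist7.png

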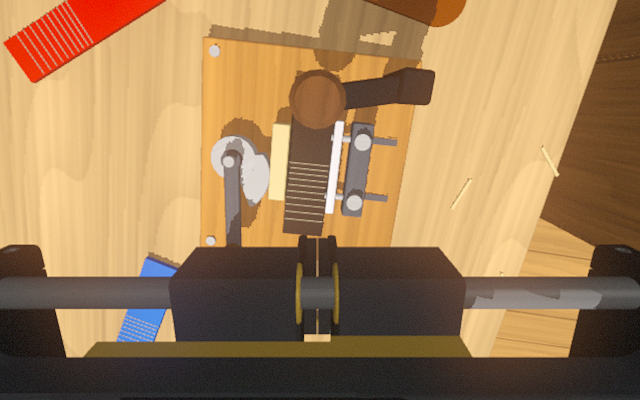

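The knob top is at pixel (317,98), which gives (0.656,-0.024). That agrees with the jig geometry (0.6555,-0.0232). Moving above it.

Request:
{"op": "move_arm", "data": {
  "moves": [
    {"hand": 0,"x": 0.6,"y": 0.03,"z": 0,"wx": 0,"wy": 0,"wz": 0},
    {"hand": 0,"x": 0.8,"y": 0,"z": 0,"wx": 0,"wy": 0,"wz": 0},
    {"hand": 0,"x": 0.8,"y": 0,"z": 0,"wx": 0,"wy": 0,"wz": 0},
    {"hand": 0,"x": 0.6,"y": 0,"z": 0.6,"wx": 0,"wy": 0,"wz": 0},
    {"hand": 0,"x": 0.19,"y": 0,"z": 1,"wx": 0,"wy": 0,"wz": 0},
    {"hand": 0,"x": 0,"y": 0,"z": 1,"wx": 0,"wy": 0,"wz": 0},
    {"hand": 0,"x": 0,"y": 0,"z": 0.9,"wx": 0,"wy": 0,"wz": 0},
    {"hand": 0,"x": 0,"y": 0,"z": 0.5,"wx": 0,"wy": 0,"wz": 0},
    {"hand": 0,"x": 0,"y": 0,"z": 0,"wx": 0,"wy": 0,"wz": 0},
    {"hand": 0,"x": 0,"y": 0,"z": 0,"wx": 0,"wy": 0,"wz": 0}
  ]
}}

```text
time_s: 10.15
position: [0.6571, -0.0221, 0.1807]
tcp_rot: [[-0.161, 0.987, 0.001], [0.987, 0.161, -0.0], [-0.0, 0.001, -1.0]]
force: [0.2, 0.2, 1.0]
opening: 0.004
```

```bash
python3 look.py 8 side scene
python3 - <<'E'
from h import *
a=cv2.imread("pics/side8.png")[100:260,220:380];b=cv2.imread("pics/scene8.png")[120:280,240:400]
cv2.imwrite("pics/c8.png",cv2.resize(np.hstack([a,b]),None,fx=2.5,fy=2.5,interpolation=cv2.INTER_CUBIC))
E
```

```text
{'time_s': 10.25, 'joint_positions': [-11.6891, 35.2623, 79.4201, 0.0046, 65.1472, -20.927], 'position': [0.6577, -0.0227, 0.1816], 'tcp_rot': [[-0.1605, 0.987, 0.0029], [0.987, 0.1605, -0.0005], [-0.001, 0.0028, -1.0]], 'force': [-0.2216, -0.4453, -0.1925], 'opening': 0.0036}
```

View pics/c8.png

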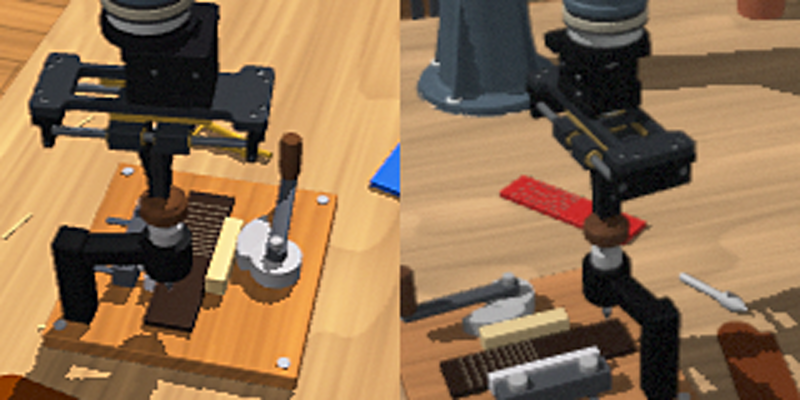

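The fingertips are centred over the knob in both views. Pressing down.

Request:
{"op": "move_arm", "data": {
  "moves": [
    {"hand": 0,"x": 0,"y": -0.04,"z": 0.16,"wx": 0,"wy": 0,"wz": 0},
    {"hand": 0,"x": 0,"y": 0,"z": 0.16,"wx": 0,"wy": 0,"wz": 0},
    {"hand": 0,"x": 0,"y": 0,"z": 0.16,"wx": 0,"wy": 0,"wz": 0},
    {"hand": 0,"x": 0,"y": 0,"z": 0.16,"wx": 0,"wy": 0,"wz": 0},
    {"hand": 0,"x": 0,"y": 0,"z": 0.16,"wx": 0,"wy": 0,"wz": 0},
    {"hand": 0,"x": 0,"y": 0,"z": 0.16,"wx": 0,"wy": 0,"wz": 0},
    {"hand": 0,"x": 0,"y": 0,"z": 0.1,"wx": 0,"wy": 0,"wz": 0},
    {"hand": 0,"x": 0,"y": 0,"z": 0,"wx": 0,"wy": 0,"wz": 0},
    {"hand": 0,"x": 0,"y": 0,"z": 0,"wx": 0,"wy": 0,"wz": 0}
  ]
}}

```text
time_s: 11.15
position: [0.6562, -0.0232, 0.1554]
tcp_rot: [[-0.16, 0.987, 0.002], [0.987, 0.16, -0.001], [-0.001, 0.002, -1.0]]
force: [-2.0, 0.0, 11.7]
opening: 0.001
```

Request:
{"op": "move_arm", "data": {
  "moves": [
    {"hand": 0,"x": 0,"y": 0,"z": 0.1,"wx": 0,"wy": 0,"wz": 0},
    {"hand": 0,"x": 0,"y": 0,"z": 0.08,"wx": 0,"wy": 0,"wz": 0},
    {"hand": 0,"x": 0,"y": 0,"z": 0.02,"wx": 0,"wy": 0,"wz": 0},
    {"hand": 0,"x": 0,"y": 0,"z": 0,"wx": 0,"wy": 0,"wz": 0},
    {"hand": 0,"x": 0,"y": 0,"z": 0,"wx": 0,"wy": 0,"wz": 0}
  ]
}}

```text
time_s: 11.65
position: [0.6563, -0.0232, 0.1513]
tcp_rot: [[-0.16, 0.987, 0.002], [0.987, 0.16, -0.001], [-0.001, 0.002, -1.0]]
force: [-3.7, -0.0, 14.3]
opening: 0.002
```

Request:
{"op": "move_arm", "data": {
  "moves": [
    {"hand": 0,"x": 0,"y": 0,"z": 0.04,"wx": 0,"wy": 0,"wz": 0},
    {"hand": 0,"x": 0,"y": 0,"z": 0.02,"wx": 0,"wy": 0,"wz": 0},
    {"hand": 0,"x": 0,"y": 0,"z": 0,"wx": 0,"wy": 0,"wz": 0},
    {"hand": 0,"x": 0,"y": 0,"z": 0,"wx": 0,"wy": 0,"wz": 0}
  ]
}}

```text
time_s: 12.05
position: [0.6563, -0.0232, 0.1512]
tcp_rot: [[-0.161, 0.987, 0.003], [0.987, 0.161, -0.001], [-0.001, 0.003, -1.0]]
force: [-5.0, -0.2, 20.0]
opening: 0.004
```

That is the hard stop: the force jumped to 20 N with no travel. Holding, then letting it spring back and backing away.

Request:
{"op": "move_arm", "data": {
  "moves": [
    {"hand": 0,"x": 0,"y": 0,"z": 0,"wx": 0,"wy": 0,"wz": 0},
    {"hand": 0,"x": 0,"y": 0,"z": 0,"wx": 0,"wy": 0,"wz": 0},
    {"hand": 0,"x": 0,"y": 0,"z": 0,"wx": 0,"wy": 0,"wz": 0},
    {"hand": 0,"x": 0,"y": 0,"z": 0,"wx": 0,"wy": 0,"wz": 0},
    {"hand": 0,"x": 0,"y": 0,"z": -0.2,"wx": 0,"wy": 0,"wz": 0},
    {"hand": 0,"x": 0,"y": 0,"z": -0.2,"wx": 0,"wy": 0,"wz": 0},
    {"hand": 0,"x": 0,"y": 0,"z": -0.2,"wx": 0,"wy": 0,"wz": 0},
    {"hand": 0,"x": 0,"y": 0,"z": -0.3,"wx": 0,"wy": 0,"wz": 0},
    {"hand": 0,"x": 0,"y": 0,"z": -0.4,"wx": 0,"wy": 0,"wz": 0},
    {"hand": 0,"x": 0,"y": 0,"z": -0.8,"wx": 0,"wy": 0,"wz": 0},
    {"hand": 0,"x": 0,"y": 0,"z": -1,"wx": 0,"wy": 0,"wz": 0},
    {"hand": 0,"x": 0,"y": 0,"z": -1,"wx": 0,"wy": 0,"wz": 0},
    {"hand": 0,"x": -0.7,"y": 0,"z": -1,"wx": 0,"wy": 0,"wz": 0},
    {"hand": 0,"x": -0.8,"y": 0,"z": -0.2,"wx": 0,"wy": 0,"wz": 0},
    {"hand": 0,"x": -0.8,"y": 0,"z": 0,"wx": 0,"wy": 0,"wz": 0},
    {"hand": 0,"x": -0.7,"y": 0,"z": 0,"wx": 0,"wy": 0,"wz": 0},
    {"hand": 0,"x": 0,"y": 0,"z": 0,"wx": 0,"wy": 0,"wz": 0},
    {"hand": 0,"x": 0,"y": 0,"z": 0,"wx": 0,"wy": 0,"wz": 0}
  ]
}}

```text
time_s: 13.85
position: [0.6669, -0.0975, 0.2776]
tcp_rot: [[-0.159, 0.987, -0.003], [0.987, 0.159, 0.002], [0.002, -0.003, -1.0]]
force: [-0.6, 0.8, 0.2]
opening: 0.003
```

```bash
python3 look.py 9 wrist scene side
python3 - <<'E'
from h import *
from m5 import *
for n in("wrist7","wrist9"):
    c=load(n+".npz");w=pts(c);hsv=cv2.cvtColor(c["image"],cv2.COLOR_RGB2HSV).astype(int);J=(w-O)@ux*1000
    m=(w[...,2]>.165)&(w[...,2]<.180)&(np.hypot(w[...,0]-.656,w[...,1]+.0236)<.018)
    print(n,"knob z",np.median(w[m][:,2]))
    uy=np.array([-ux[1],ux[0],0]);Y=(w-O)@uy*1000
    z=w[...,2];band=(abs(Y)<20)&(z>.038)&(z<.0455)
    ca=band&(J>-60)&(J<-15)&(hsv[...,1]>60);pa=band&(J>10)&(J<38)&(hsv[...,1]<40)
    # per-row edges
    f=[];g=[];b=[]
    for r in range(120,200,4):
        xs=np.nonzero(ca[r])[0];ys=np.nonzero(pa[r])[0]
        if len(xs)>5 and len(ys)>5:
            f.append(jx(c,xs.max()+.5,r,.041));g.append(jx(c,ys.min()-.5,r,.041));b.append(jx(c,ys.max()+.5,r,.041))
    print("caul face",np.median(f),"pad face",np.median(g),"pad back",np.median(b),len(f))
E
```

```text
{'time_s': 14.0, 'joint_positions': [-17.6868, 31.3183, 70.5594, 0.0256, 78.222, -26.9526], 'position': [0.6673, -0.0961, 0.2788], 'tcp_rot': [[-0.1609, 0.987, -0.0015], [0.987, 0.1609, 0.0009], [0.0012, -0.0014, -1.0]], 'force': [0.5209, -0.3048, 0.0368], 'opening': 0.0059}
wrist7 knob z 0.1723542019514873
caul face -26.76 pad face 22.94 pad back 32.77 7
wrist9 knob z 0.17237186043438146
caul face -26.865000000000002 pad face 23.189999999999998 pad back 32.97 8
```

View pics/wrist9.png

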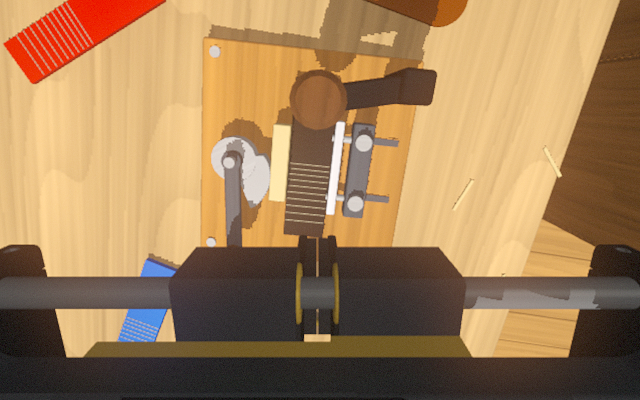

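View pics/scene9.png

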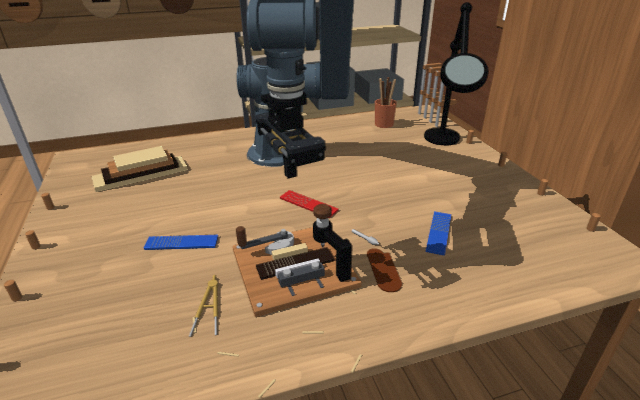

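The checks are good: caul-to-pad distance 50 mm (board clamped), pad give about 3.7 mm, knob top back to its pre-press height, and the loose tools at the same pixels as at the start. Handing in.

```bash
python3 -c "
from rig import order
print(order.hand_in())"
```

```text
the job is handed in; nothing more can be done
None
```

I turned the cam lever to about 0.59 rad, so the fingerboard is clamped with the pad pushed back about 4 mm. I then pressed the plunger through both stops, held it at the bottom and let it spring back. The job is handed in at about 14 s on the robot clock; no verdict is reported.

**Clamp:** in the last wrist picture the caul-to-pad distance was 50.05 mm, the board's width. The pad face sat about 3.7 mm back from where it started. My estimates of the pad give, taken from different edges and the cam angle, ranged from 3.3 to 4.8 mm. They disagree by about 1 mm, but all lie inside the 1–7 mm limit.

**Punch:** the plunger went down to 0.151 m. There the force rose from 14 to 20 N with no further travel, so I took that as the second stop. I held it there for well over 0.3 s. After release the knob top read 0.1724 m, the same as before the press.

**Surroundings:** the countersink, pickguard and dividers looked unmoved in the scene view; I compared their positions only by eye. The arm ended about 10 cm clear of the knob, touching nothing.

My first two move calls were refused because rows were missing keys. They moved nothing, and I resent them in full.

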